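# Tip the tray of pegs into the wash basin

## Task

The photos are down from the line and their pegs need a wash: pick up the grey tray by its carrying bar, hold it over the round basin and tip its open front edge down so that all five pegs slide off into the basin. Then set the empty tray back down flat on the green cutting mat and let go. Leave the basin, the spray bottle, the envelope box and the tape roll where they stand.

Things in the scene. Friction and masses are not known exactly. Their poses are not given: they have to be found in the camera images.
- tray: the peg tray: grey plastic, 190 long (its x) by 144 wide (its y; 154 over the handle posts), floor 3 thick, with 25 high walls 4 thick at the back (-x) and both sides, and no wall at the front (+x), where pieces can slide off. A carrying bar runs across above its middle on two posts at the sides. About 0.25 kg, balanced under the bar. Origin: centre of the underside, z up
- tray_bar (a point): middle of the tray's carrying bar, 85 above the tray's underside; the bar is 16 by 16 in section, runs along the tray's y, 144 clear between the posts, 74 of free height beneath it to the tray floor
- tray_lip (a point): middle of the tray's open front edge, 95 ahead (+x) of the tray's centre, at floor height (3 above the underside)
- basin: round pale green plastic wash basin, open on top, 110 high, outside diameter 230 at the foot and 278 over the rolled rim, mouth 262 inside, floor 5 thick, empty, about 0.8 kg. Origin: centre of the underside, z up
- mat: dark green cutting mat stuck to the table, 240 (its x) by 300 (its y), 3 thick. Origin: centre of the underside, z up
- peg1: one of five alike white plastic clothes pegs lying loose on the tray at the start, 46 long (its x) by 12 by 11, about 12 g. Origin: its centre
- peg2: one of five alike white plastic clothes pegs lying loose on the tray at the start, 46 long (its x) by 12 by 11, about 12 g. Origin: its centre
- peg3: one of five alike white plastic clothes pegs lying loose on the tray at the start, 46 long (its x) by 12 by 11, about 12 g. Origin: its centre
- peg4: one of five alike white plastic clothes pegs lying loose on the tray at the start, 46 long (its x) by 12 by 11, about 12 g. Origin: its centre
- peg5: one of five alike white plastic clothes pegs lying loose on the tray at the start, 46 long (its x) by 12 by 11, about 12 g. Origin: its centre
- spray_bottle: white spray bottle with grey head, standing, 60 in diameter, 173 high; a bystander. Origin: centre of the underside
- envelope_box: cardboard box full of upright envelopes, 80 (x) by 160 (y), 100 high; a bystander. Origin: centre of the underside
- tape_roll: brown roll of tape lying flat, 90 in diameter, 25 high; a bystander. Origin: centre of the underside

How it is judged:
By the outcome, as a careful person would: the job done as asked, in the order asked, and still so for the second after the job is handed in, with the robot touching nothing.
It also fails if it takes over 51 s, if anything falls off the work surface, if the arm or the gripper's body presses on something with over 40 N, if the wrist force passes 120 N, or if a joint passes its speed limit or range.

## Robot

A 7-joint arm with a two-finger parallel gripper is mounted at the origin on the work surface. World frame = base frame: x ahead of the robot, y to its left, z up, the work surface at z = 0. Lengths are in m, angles in rad, forces in N, time in s.
With the tool pointing down it reaches from about 0.425 to 0.95 m from the base axis. Payload 4.7 kg.
Tool frame: the origin (TCP) lies on the centre line of the jaws, within the pads' length; the fingertips stand robot.nose_length ahead of it and the grasp point (between the pads) lies 8 mm behind it (robot.nose_length is the distance from the TCP to the fingertips, in m); z points along the fingers, y is the line along which they close (so a half turn about z gives the same grasp; the last joint's range is limited). The gripper opens to 85 mm and grips with 20 to 120 N. Pads are 22 mm wide; open, the fingers measure 114 mm over their backs; the gripper's body (76 mm by 85 mm) begins 54 mm behind the grasp point. The pads swing forward as they close: fully open they stand 13 mm farther back than shut.
Start: joints at [-1.149, 0.469, -0.049, 1.532, 0.024, 1.141, -0.082], TCP at [0.294, 0.608, 0.242] pointing down, gripper open.
Joint ranges: [-2.59, 2.59], [-0.33, 1.99], [-1.39, 1.29], [0.1, 2.45], [-1.04, 4.18], [0.21, 1.99], [-2.66, 2.66]. Speed limits (rad/s): [2.57, 2.57, 3.14, 3.14, 3.14, 3.14, 3.14].

## Interface

Orientations are given as [roll, pitch, yaw] about the fixed x, y, z axes, in that order (R = Rz(yaw) Ry(pitch) Rx(roll)).
In Python, from plant import robot gives the robot as it stands. Calls block until the motion is done:
- robot.goto(position, orientation): joint-space move of the TCP to a pose.
- robot.move_straight(position, vel=0.15, attitude=None, contact_N=None): straight line of the TCP; attitude=None keeps the orientation; vel is the mean speed in m/s. With contact_N (N) it stops when the force on the tool has changed by that much, and returns True; else False.
- robot.move_joints(angles): joint-space move.
- robot.grip(opening, strength=None): opening from 0.0 (shut) to 1.0 (fully open); strength is the grip in N (None keeps the last); returns when the fingers have stopped.
- robot.sleep(seconds).
- robot.inverse_kinematics(position, orientation): joint angles nearest the present ones, or None.
- robot.sense(): the state.
- robot.grab_frame(name): name is "side" or "top"; returns a dict with "image" (480x640x3 uint8, red, green, blue), "range_z" (480x640 float32, m along the optical axis (not along the pixel's ray), 0 where there is no reading), "fx", "fy", "cx", "cy" (pixels), "dist_coeffs" ([k1, k2, p1, p2, k3] as OpenCV has them; the pictures are not rectified), "R" (3x3) and "t" (3): a world point X has camera coordinates R X + t. Camera axes: x right, y down, z forward; pixel columns grow to the right and rows downward; lengths in m; the calibration is good to about 2 mm. A picture is of the moment at which its call begins.
A pose or a line that the arm cannot do raises robot.IKError and nothing moves.
- robot.close_job(): hands the job in; it is judged then, once.
The state is a dict: "t": time; "joint_pos": joint angles; "joint_velocities": joint speeds; "effort": joint torques, N m; "tcp_pos": TCP position; "tcp_rot": TCP orientation; "wrist_force": force on the tool from outside, world axes, zero at the start; "torque": the same for the moment, N m; "opening": opening from 0.0 (shut) to 1.0 (fully open); "gripper_force": force on a finger pad.
Only numpy, scipy, OpenCV 4.12 (cv2) and the standard library are available. Lean on these libraries where they do the work, as an engineer would, in place of code of your own. Each camera call takes 0.05 s, during which the arm holds its last target. There are 200 camera calls.

## Working session

There is one attempt and no reset: what is moved stays moved. The work goes in short steps, each a Python script; the robot and the scene stay as the last script left them, time stands still between calls to the robot, and variables do not carry over. Pictures are saved under pics/ and viewed, at most 10 in all, crops included, and the job is handed in when it is done.

```bash
mkdir -p pics; ls
python3 - <<'E'
from plant import robot
import cv2,numpy as np
for n in("top","side"):
    f=robot.grab_frame(n); np.savez(f"{n}0.npz",**f)
    cv2.imwrite(f"pics/{n}0.png",f["image"][:,:,::-1])
    R,t=np.array(f["R"]),np.array(f["t"]); print(n,f["fx"],f["cx"],f["cy"],f["dist_coeffs"],-R.T@t,R[2])
print(robot.nose_length,robot.sense())
E
```

```text
pics
top 448.90412842940236 317.9347504954183 236.17471288731215 [-0.01834863  0.          0.          0.          0.        ] [ 0.38140905 -0.00818724  0.9505841 ] [ 0.21254451  0.01598184 -0.97702068]
side 449.49707225011315 318.2563448180345 238.5206795642951 [-0.04406731  0.          0.          0.          0.        ] [ 0.30015003 -0.53644826  0.71336155] [ 0.33859301  0.60137732 -0.72367126]
0.011 {'t': 0.1, 'joint_pos': array([-1.14893365,  0.46937574, -0.04857655,  1.5335393 ,  0.02409259,
        1.14101494, -0.08229741]), 'joint_velocities': array([ 0.00071587, -0.00271772, -0.00020774, -0.00370474, -0.0012027 ,
       -0.00158583,  0.00066368]), 'effort': array([ 1.07009750e-03, -5.11513638e+01, -4.67464468e-02, -2.38389766e+01,
        1.07727537e-02,  4.40764343e-03,  5.11705153e-06]), 'tcp_pos': array([0.29384516, 0.60713678, 0.24137109]), 'tcp_rot': array([-3.13984158e+00,  6.19738304e-05,  2.69084135e+00]), 'wrist_force': array([-0.43970241, -0.76236775,  0.16550591]), 'torque': array([0.03342457, 0.01215289, 0.05968811]), 'gripper_force': 0.0, 'opening': 1.0019883554056004}
```

View pics/top0.png

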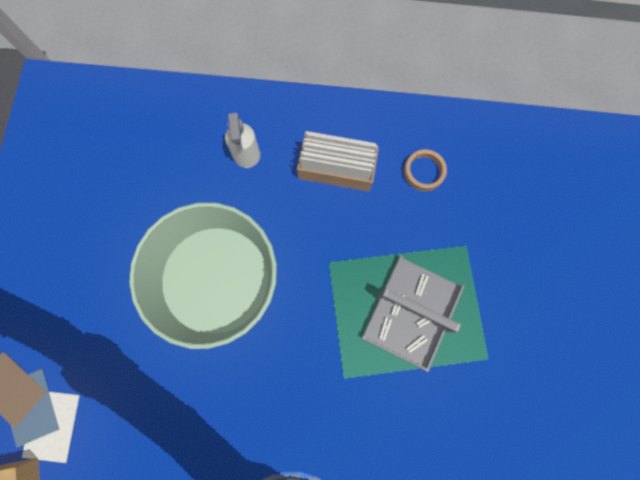

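View pics/side0.png

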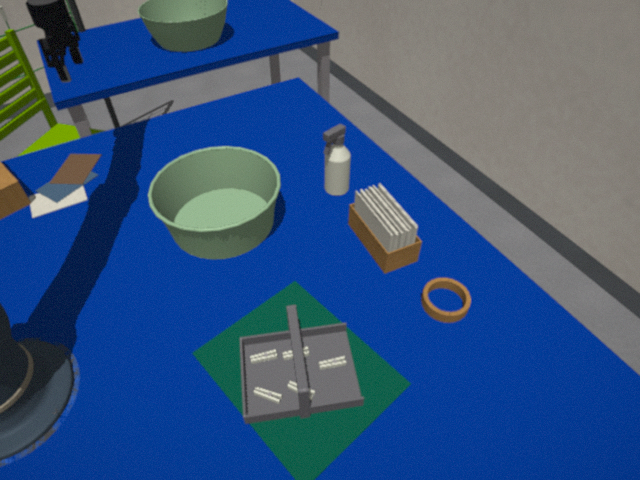

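The top view shows the basin near (204,276), the tray near (413,312) with its bar from (385,293) to (458,328), and the mat around it. The side view shows the tray near (300,370). Next I'll measure them and zoom in on the tray to find its open edge.

```bash
cat > h.py <<'E'
import numpy as np,cv2
def cloud(f):
    K=np.array([[f["fx"],0,f["cx"]],[0,f["fy"],f["cy"]],[0,0,1]],float)
    v,u=np.mgrid[:480,:640]
    p=cv2.undistortPoints(np.stack([u,v],-1).reshape(-1,1,2).astype(float),K,np.array(f["dist_coeffs"],float)).reshape(480,640,2)
    z=f["range_z"][...,None]; c=np.concatenate([p*z,z],-1)
    W=(c-np.array(f["t"]).ravel())@np.array(f["R"]); W[f["range_z"]<=0]=np.nan
    return W
def rect(P):
    (c,s,a)=cv2.minAreaRect(P[:,:2].astype(np.float32)*1000); return np.round(c,1),np.round(s,1),round(a,2)
E
python3 - <<'E'
from h import *
for n,box in(("top",(230,390,320,500)),("side",(270,480,180,420))):
    f=dict(np.load(f"{n}0.npz")); W=cloud(f); im=f["image"]; hsv=cv2.cvtColor(im,cv2.COLOR_RGB2HSV)
    H,S,V=hsv[...,0].astype(int),hsv[...,1],hsv[...,2]; z=W[...,2]
    g=(H>65)&(H<90)&(S>120); g=cv2.morphologyEx(g.astype(np.uint8),cv2.MORPH_OPEN,np.ones((3,3)))>0
    roi=np.zeros(z.shape,bool); roi[box[0]:box[1],box[2]:box[3]]=1
    grey=roi&(S<70)
    print(n,"mat",rect(W[g&(z<.012)&roi]),np.nanmedian(z[g&roi]))
    bar=W[grey&(z>.075)&(z<.11)]; print("bar",rect(bar),np.median(bar[:,2]),len(bar))
    bt=bar
    tr=W[grey&(z>.0)&(z<.045)]; print("tray",rect(tr))
    fl=W[grey&(V<140)&(z<.012)]; print("floor",rect(fl),np.median(fl[:,2]))
    wl=W[grey&(z>.022)&(z<.036)]; print("walltops",rect(wl),len(wl))
    bs=(H>45)&(H<75)&(S>30)&(S<120)&(W[...,0]<1)&(z>-.01)
    rim=W[bs&(z>.102)&(z<.12)]; (c,r)=cv2.minEnclosingCircle(rim[:,:2].astype(np.float32)); print("rim",c,r,len(rim),np.max(rim[:,2]))
    fl=W[bs&(z<.012)]; print("bfloor",rect(fl),len(fl))
    c=im[box[0]:box[1],box[2]:box[3],::-1]
    m=cv2.resize(c,None,fx=3.3,fy=2.85 if n=="side" else 3.3,interpolation=cv2.INTER_CUBIC)
    cv2.imwrite(f"pics/{n}0c.png",m[:600,:800])
E
```

```text
top mat (array([ 450.3, -193.3]), array([236.4, 297.1]), 12.75) 0.0024309429880688205
bar (array([ 445.6, -202. ]), array([154.1,  17.5]), 69.9) 0.09514123558250279 776
tray (array([ 443.8, -215.2]), array([180. , 196.7]), 69.29)
floor (array([ 444. , -214.4]), array([177.8, 194.5]), 68.4) 0.005575300962684039
walltops (array([ 445.7, -200.7]), array([151.4, 188.8]), 69.7) 556
rim (0.4724244773387909, 0.21529154479503632) 0.13742774724960327 1159 0.11552509647049988
bfloor (array([472.8, 216.1]), array([223.4, 221.8]), 62.54) 3362
side mat (array([ 450.2, -195.1]), array([239.5, 299.4]), 12.75) 0.0031290987908274494
bar (array([ 446. , -205.2]), array([155.3,  16.1]), 69.3) 0.09574772615141935 986
tray (array([ 523.9, -190.9]), array([231.5, 372.5]), 84.7)
floor (array([ 525.4, -172.1]), array([270.7, 316.4]), 70.43) 0.006241857229824451
walltops (array([ 444.4, -206.9]), array([150.8, 189.3]), 69.3) 1058
rim (0.4180918335914612, 0.8540621399879456) 0.7824919819831848 1709 0.1156913128449223
bfloor (array([605.5, 670.9]), array([1935.7,  484.1]), 89.93) 3219
```

View pics/top0c.png

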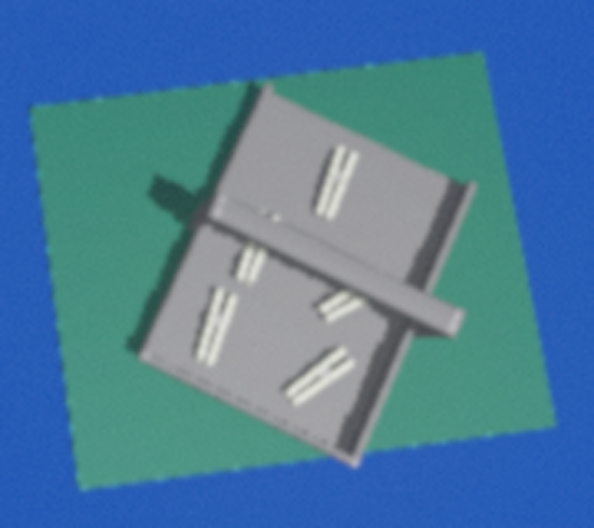

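View pics/side0c.png

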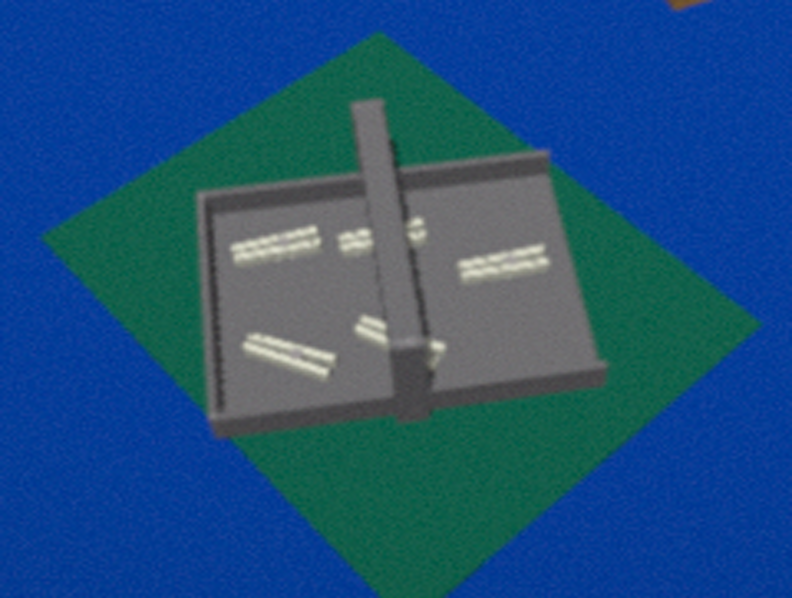

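The tray's open edge faces away from the robot, towards the upper right in the top view; its back wall is at the lower left. That gives a tray yaw of about -20.5°. Both views agree on the positions: the bar is at (0.446, -0.204), the basin at (0.4725, 0.215) and the mat at (0.450, -0.194) with yaw 12.75°. Next I'll plan the tip with IK.

```bash
cat >> h.py <<'E'
from scipy.spatial.transform import Rotation as Ro
def pose(bar,psi,th,s):
    """TCP pose for bar centre, tray yaw psi, tip th (deg), s=+-1 half-turn choice"""
    R=Ro.from_euler('z',psi,degrees=True)*Ro.from_euler('y',th,degrees=True)*Ro.from_euler('z',90*s,degrees=True)*Ro.from_euler('x',180,degrees=True)
    return np.array(bar)+R.apply([0,0,.008]),R.as_euler('xyz')
def tipbar(lip,psi,th):
    R=Ro.from_euler('z',psi,degrees=True)*Ro.from_euler('y',th,degrees=True)
    return np.array(lip)-R.apply([.095,0,-.082])
BAS=np.array([.4725,.2155])
def lip(psi,back=.045,z=.135):
    a=np.radians(psi); return np.r_[BAS-back*np.array([np.cos(a),np.sin(a)]),z]
LO=np.array([-2.59,-.33,-1.39,.1,-1.04,.21,-2.66]);HI=np.array([2.59,1.99,1.29,2.45,4.18,1.99,2.66])
E
python3 - <<'E'
from h import *
from plant import robot
def chk(b,p,t,s):
    q=robot.inverse_kinematics(*pose(b,p,t,s)); return None if q is None else (np.round(q,2),round(float(np.min(np.minimum(q-LO,HI-q))),2))
for s in(1,-1):
    print(s,"grasp",chk([.446,-.2035,.088],-20.5,0,s)); print("place",chk([.45,-.194,.088],12.75,0,s),chk([.45,-.194,.3],12.75,0,s))
    for psi in range(-180,180,20):
        r=[chk(tipbar(lip(psi),psi,t),psi,t,s) for t in(0,20,40,55)]
        print(psi,[None if x is None else x[1] for x in r], r[-1] and r[-1][0])
E
```

```text
1 grasp (array([-0.44,  0.62,  1.05,  2.15, -0.77,  0.81,  0.76]), 0.24)
place (array([-0.45,  0.61,  1.04,  2.15, -0.76,  0.81,  1.31]), 0.25) (array([-0.47,  0.14,  0.89,  1.93, -0.12,  1.13,  0.69]), 0.4)
-180 [0.05, 0.27, 0.26, 0.07] [-0.84  0.09  0.04  2.38  1.73  0.63  0.85]
-160 [0.21, 0.22, 0.2, 0.04] [-0.3   0.06 -0.32  2.41  2.43  0.36  0.54]
-140 [0.18, 0.17, 0.06, 0.04] [ 0.65  0.19 -1.1   2.36  3.57  0.25 -0.13]
-120 [0.18, 0.17, 0.03, None] None
-100 [0.5, 0.49, 0.01, 0.12] [ 0.8   0.48 -1.15  2.14 -0.92  0.56 -1.21]
-80 [0.6, 0.49, 0.11, 0.01] [ 0.08  0.35 -0.24  2.03 -1.03  1.12 -0.89]
-60 [0.5, 0.5, 0.24, 0.1] [-0.33  0.44  0.25  1.9  -0.94  1.48 -0.7 ]
-40 [0.4, 0.5, 0.39, 0.28] [-0.38  0.52  0.24  1.76 -0.76  1.66 -0.57]
-20 [0.32, 0.5, 0.42, 0.18] [-0.43  0.58  0.21  1.64 -0.57  1.81 -0.41]
0 [0.25, 0.5, 0.34, 0.09] [-0.48  0.62  0.17  1.56 -0.36  1.9  -0.24]
20 [0.22, 0.5, 0.3, 0.05] [-0.55  0.64  0.13  1.52 -0.13  1.94 -0.04]
40 [0.23, 0.5, 0.32, 0.07] [-0.64  0.63  0.12  1.53  0.09  1.92  0.18]
60 [0.28, 0.5, 0.38, 0.15] [-0.72  0.6   0.09  1.59  0.31  1.84  0.
[... 1145 characters left out ...]
9, 0.17] [-0.05  0.6  -0.34  1.61 -0.41  1.71  2.49]
0 [0.22, 0.03, 0.02, 0.05] [-0.08  0.67 -0.45  1.53 -0.19  1.84  2.61]
20 [None, 0.07, 0.2, 0.02] [ 0.02  0.78 -0.81  1.48  0.12  1.97  2.6 ]
40 [None, 0.06, 0.18, 0.07] [-1.18  0.91  1.11  1.57 -0.19  1.92 -2.36]
60 [0.16, 0.17, 0.18, 0.18] [-1.3   0.88  1.11  1.63 -0.03  1.73 -2.19]
80 [0.35, 0.47, 0.35, 0.33] [-1.24  0.64  0.72  1.72  0.3   1.57 -2.33]
100 [0.45, 0.49, 0.49, 0.38] [-1.3   0.54  0.66  1.85  0.52  1.38 -2.28]
120 [0.56, 0.5, 0.46, 0.41] [-1.35  0.43  0.59  2.    0.75  1.2  -2.25]
140 [0.65, 0.51, 0.38, 0.3] [-1.31  0.3   0.47  2.15  1.03  1.03 -2.26]
160 [0.74, 0.51, 0.31, 0.18] [-1.05  0.18  0.17  2.27  1.35  0.88 -2.27]
```

```bash
cat > a.py <<'E'
from h import *
from plant import robot
robot.move_joints([.43,.2,0,1.9,0,3.1416-2.1,.3])
robot.grip(.55,100)
b=[.446,-.2035]
for s in(1,-1):
    q=robot.inverse_kinematics(*pose(b+[.17],-20.5,0,s)); print(s,np.round(q,2))
print(robot.sense()["t"],robot.sense()["tcp_pos"])
robot.goto(*pose(b+[.17],-20.5,0,1))
p,r=pose(b+[.088],-20.5,0,1)
print("contact",robot.move_straight(p,.1,contact_N=8))
f=robot.grab_frame("top"); cv2.imwrite("pics/grasp.png",cv2.resize(f["image"][200:420,280:560,::-1],None,fx=2.7,fy=2.7))
robot.grip(0.0,100)
x=robot.sense(); print(x["t"],x["opening"],x["gripper_force"],x["tcp_pos"],x["wrist_force"],x["joint_pos"].round(2))
E
python3 a.py
```

```text
1 [ 0.35  0.26 -0.01  2.05  0.    0.83 -0.02]
-1 [ 1.19  0.48 -1.08  2.01  0.51  0.96  2.64]
3.625 [ 0.44877815 -0.25214529  0.25017299]
contact False
5.5167 0.17203797697775228 97.8649628162384 [ 0.44646701 -0.20363929  0.08075946] [-0.85183608  0.33378735  6.06574783] [ 0.35  0.39 -0.01  2.11  0.    0.64 -0.02]
```

```bash
cat > b.py <<'E'
from h import *
from plant import robot
p,r=pose([.446,-.2035,.2],-20.5,0,1); robot.move_straight(p,.12)
x=robot.sense(); print(x["t"],x["opening"],x["wrist_force"])
p,r=pose([.452,-.2,.34],0,0,1); robot.move_straight(p,.15,attitude=r)
psi=95
b0=tipbar(lip(psi,z=.26),psi,0)
try:
    p,r=pose([.5,-.05,.34],45,0,1); robot.move_straight(p,.12,attitude=r)
    p,r=pose(b0,psi,0,1); robot.move_straight(p,.12,attitude=r)
except robot.IKError as e: print("IK",e)
x=robot.sense(); print(x["t"],x["opening"],x["wrist_force"],x["torque"],x["tcp_pos"],x["joint_pos"].round(2))
for n in("top","side"):
    f=robot.grab_frame(n); cv2.imwrite(f"pics/{n}1.png",f["image"][:,:,::-1])
f=cv2.hconcat([cv2.resize(cv2.imread(f"pics/{n}1.png"),(400,300)) for n in("top","side")]); cv2.imwrite("pics/both1.png",f)
E
python3 b.py
```

```text
6.6 0.16568476033599472 [ 0.09414163 -0.9266917  -4.27942863]
10.35 0.16693947671385517 [-0.6272384  -0.6913064  -3.65149981] [-0.05314917 -0.00553586 -0.07441442] [0.48480331 0.07514691 0.33394418] [ 0.12  0.11 -0.39  1.81  0.05  1.22  1.37]
```

View pics/both1.png

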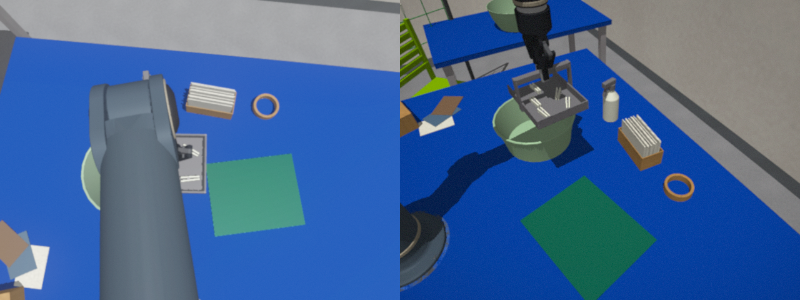

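The tray is held level over the basin with the pegs still on it. Next I'll lower it and tip it about its lip.

```bash
cat > c.py <<'E'
from h import *
from plant import robot
psi=95
robot.move_straight(pose(tipbar(lip(psi,z=.15),psi,0),psi,0,1)[0],.12)
for th,z in((12,.145),(24,.14),(36,.135),(48,.13),(57,.13)):
    p,r=pose(tipbar(lip(psi,z=z),psi,th),psi,th,1); robot.move_straight(p,.07,attitude=r)
robot.sleep(.5)
x=robot.sense(); print(x["t"],x["opening"],x["wrist_force"],x["tcp_pos"]-p,x["joint_pos"].round(2))
I=[]
for n in("top","side"):
    f=robot.grab_frame(n); i=f["image"][:,:,::-1]
    I.append(cv2.resize(i[150:450,100:400] if n=="top" else i[80:380,100:400],(400,400)))
cv2.imwrite("pics/both2.png",cv2.hconcat(I))
E
python3 c.py
```

```text
14.3667 0.1668415541221264 [-0.57930171  0.14989076 -3.21462988] [ 5.19649253e-05 -2.03730982e-04  2.06437963e-04] [-0.57  0.54 -0.35  1.77  0.76  1.74  0.48]
```

View pics/both2.png

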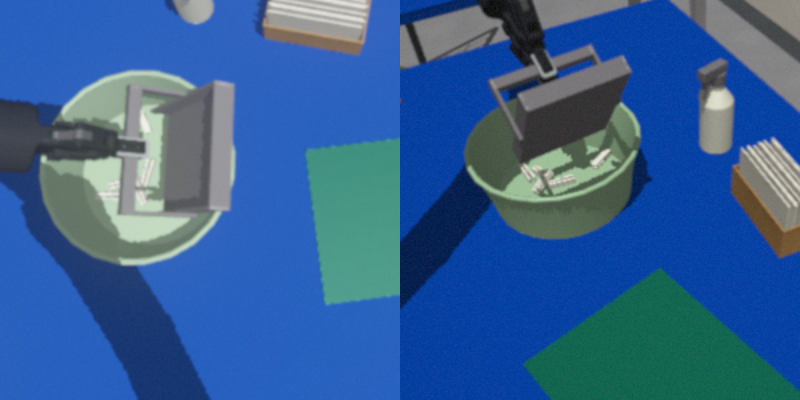

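The pegs lie in the basin around (100–150, 120–195) in the left panel, and the tray floor looks clear. Next I'll level the tray, carry it back and check both before placing.

```bash
cat > d.py <<'E'
from h import *
from plant import robot
psi=95
for th,z in((36,.15),(15,.17),(0,.26)):
    p,r=pose(tipbar(lip(psi,z=z),psi,th),psi,th,1); robot.move_straight(p,.1,attitude=r)
p,r=pose([.5,-.05,.34],50,0,1); robot.move_straight(p,.12,attitude=r)
p,r=pose([.45,-.194,.2],12.75,0,1); robot.move_straight(p,.12,attitude=r)
x=robot.sense(); print(x["t"],x["opening"],x["wrist_force"],x["joint_pos"].round(2))
I=[]
for n in("top","side"):
    f=robot.grab_frame(n); i=f["image"][:,:,::-1]
    I.append(cv2.resize(i[180:380,120:320] if n=="top" else i[130:430,120:420],(400,400)))
cv2.imwrite("pics/both3.png",cv2.hconcat(I))
E
python3 d.py
```

```text
19.575 0.16570759850406863 [-0.05352014 -0.00991475 -3.10588868] [ 0.34  0.22 -0.02  2.02  0.01  0.9   0.54]
```

View pics/both3.png

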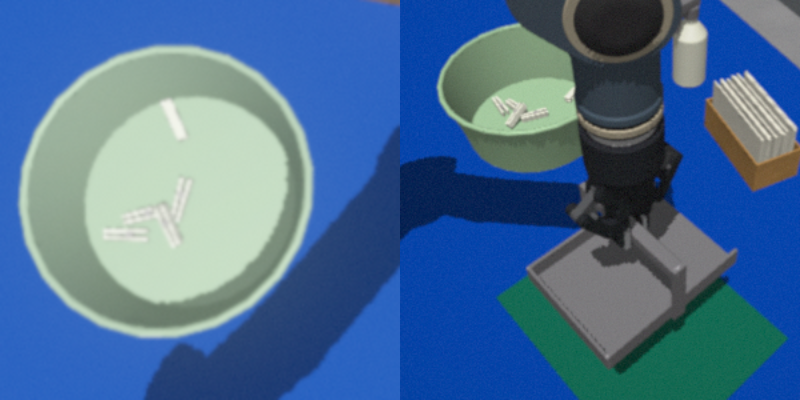

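All five pegs are in the basin and the tray is empty. Next I'll set it down.

```bash
cat > e.py <<'E'
from h import *
from plant import robot
P=lambda z:pose([.45,-.194,z],12.75,0,1)[0]
robot.move_straight(P(.105),.12)
print("contact",robot.move_straight(P(.086),.02,contact_N=4))
x=robot.sense(); print(x["tcp_pos"],x["wrist_force"])
robot.grip(.55,20); robot.sleep(.2)
robot.move_straight(P(.22),.12)
robot.move_joints([-.25,.2,0,1.6,0,3.1416-1.8,.3])
x=robot.sense(); print(x["t"],x["wrist_force"])
I=[]
for n in("top","side"):
    f=robot.grab_frame(n); i=f["image"][:,:,::-1]; W=cloud(f); z=W[...,2]
    S=cv2.cvtColor(f["image"],cv2.COLOR_RGB2HSV)[...,1]
    m=(abs(W[...,0]-.45)<.17)&(abs(W[...,1]+.194)<.17)&(S<70)
    for lo,hi in((.075,.11),(.022,.036)):
        k=m&(z>lo)&(z<hi); print(n,rect(W[k]) if k.any() else None,np.median(z[k]))
    I.append(cv2.resize(i,(400,300)))
cv2.imwrite("pics/both4.png",cv2.hconcat(I))
E
python3 e.py
```

```text
contact True
[ 0.44983929 -0.19395686  0.08079245] [-0.45346219 -0.08770947  4.22629178]
24.5833 [ 0.58242137 -0.03355694  0.3746319 ]
top (array([ 447.9, -192.1]), array([ 16.1, 154. ]), 12.57) 0.09508535636349205
top (array([ 448.3, -190.2]), array([188.8, 150.4]), 12.82) 0.027089976473707467
side (array([ 448.4, -196. ]), array([ 17. , 155.1]), 12.82) 0.09530716620453883
side (array([ 447.7, -196.7]), array([190.7, 152.7]), 13.58) 0.027471763278806093
```

View pics/both4.png

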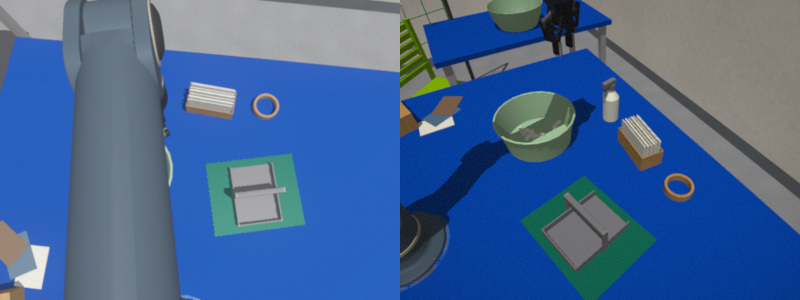

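The tray sits flat and centred on the mat, bystanders look unmoved, and the arm is clear. Handing in.

```bash
python3 -c "
from plant import robot
print(robot.close_job())"
```

```text
the job is handed in; nothing more can be done
None
```

The job is handed in: all five pegs are in the basin, the empty tray sits flat on the mat and released, and the other items look unmoved; it took about 25 s on the robot's clock.

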